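Clamp an offcut in the sawing jig with its over-centre pull latch

ROBOT

A 6-joint arm with a two-finger parallel gripper is mounted at the origin on a cart in front of the work surface, level with it; the furniture and walls round the work are solid. World frame = base frame: x ahead of the robot, y to its left, z up, the work surface at z = 0. Lengths are in m, angles in rad, forces in N, time in s.
With the tool pointing down it reaches from about 0.35 to 0.775 m from the base axis. Payload 7.3 kg.
Tool frame: the origin (TCP) lies on the centre line of the jaws, within the pads' length; the fingertips stand 25 mm ahead of it and the grasp point (between the pads) lies 6 mm ahead of it; z points along the fingers, y is the direction in which the jaws open and shut (so a half turn about z gives the same grasp; the last joint's range is limited). The gripper opens to 92 mm and grips with 3 to 60 N. Pads are 19 mm wide; open, the fingers measure 130 mm over their backs; the gripper's body (75 mm by 190 mm) begins 47 mm behind the grasp point.
Start: joints at [1.116, 0.342, 1.524, -0, 1.275, -0.146], TCP at [0.16, 0.5, 0.252] pointing down, gripper open.
Joint ranges: [-2.53, 2.53], [-0.77, 2.02], [0.04, 2.7], [-1, 4.14], [0.28, 2.66], [-3.11, 3.11]. Speed limits (rad/s): [2.57, 2.57, 3.14, 3.14, 3.14, 3.14].

INTERFACE

Orientations are given as [roll, pitch, yaw] about the fixed x, y, z axes, in that order (R = Rz(yaw) Ry(pitch) Rx(roll)).
In Python, from cell import telemetry, read_camera, workorder gives the robot as it stands.
- The arm moves only by the shell command python3 -m creep 'ROWS' [FORCE]. ROWS is JSON, one flat list of numbers, 5 for each row, row after row: the opening, from 0 (shut) to 1 (fully open), then the shift along the world's x, y, z in m, then the turn about the world's z in rad. A call has 1 to 12 rows; each row shifts and turns the pose as measured when the row begins; what a row does not reach is not made up. A row lasts 1/8 s, in which the tool goes at most 62.5 mm and 10.7 degrees, less where a joint would pass 70% of its speed; a pose out of reach is approached as far as the arm can. A call is refused whole if a number of a shift passes 0.0625 or a number of a turn 0.188, either way. A call with a gripper value outside its range is refused whole. The fingers move at their own pace and stop on an object; FORCE is the grip in N (left out, the last holds). Time passes only in rows, so rows that do not move let the fingers close. It gives the time, the measured TCP pose, the force and the opening at its end, in the units of the state.
- telemetry.observe(): the state, without advancing time (a new reading comes with each control period).
- read_camera(name): name is "scene" or "top" or "wrist"; returns a dict with "image" (480x640x3 uint8, red, green, blue), "fovy" (degrees; the focal length in pixels is half the picture's height over the tangent of half this angle, whatever the lens; pixels are square), "cx", "cy" (the principal point, pixels), "distortion" ([k1, k2, p1, p2, k3] as OpenCV has them; the pictures are not rectified), "R" (3x3) and "t" (3): a world point X has camera coordinates R X + t. Camera axes: x right, y down, z forward; pixel columns grow to the right and rows downward; lengths in m; the calibration is good to about 2 mm. A picture is of the moment at which its call begins. There is no depth.
- workorder.hand_in(): hands the job in, once; it reports no verdict.
The state is a dict: "time": time; "qpos": joint angles; "qvel": joint speeds; "joint_efforts": joint torques, N m; "tool_pos": TCP position; "tool_rot": TCP orientation; "contact_force": force on the tool from outside, world axes, zero at the start; "torque": the same for the moment, N m; "opening": finger opening in m.
Only numpy, scipy, OpenCV 4.12 (cv2) and the standard library are available. Lean on these libraries where they do the work, as an engineer would, in place of code of your own. Each camera call takes 0.05 s, during which the arm holds its last target.

TASK

The offcut lies loose in the sawing jig. Push the sliding jaw up snug against it, hook the latch's steel loop under the lip of the keeper on the jaw, and throw the lever over until it snaps down flat so that the offcut is clamped tight between jaw and fence. Go by feel: push the jaw and draw the loop only with a light hand, and leave everything else on the bench where it is.

Things in the scene. Friction and masses are not known exactly. Their poses are not given: they have to be found in the camera images.
- jig: Sawing jig fixed to the bench: plywood board 270 x 104 x 18 mm, spanning jig x -125 to +145 mm and y +-52 mm (origin on the bench under it). z is up; x points from the fixed wooden fence towards the sliding jaw. The latch stands on the fence, its lever and loop swinging in the jig's x-z plane.
- fence (a point): Middle of the top edge of the fence's working face, at jig x -25, z 44 mm. The fence is 68 (x) x 90 x 26 mm on the board, reaching from here to x -93 mm.
- jaw: Sliding wooden jaw, 56 (along x) x 84 x 26 mm, steel keeper on top. It runs on T-tracks along jig x only (friction 3 N; over 30 N is shoving it). Origin at its foot under the middle of its front face (towards the fence), at jig z 18 mm, axes as the jig's; back face at jaw x 56. Snug on the offcut its origin is at jig x +15 mm; it starts 14 to 28 mm farther out, where the loop cannot reach the keeper.
- keeper (a point): Seat in the keeper, at jaw x 24.5, z 32.5 mm (jig z 50.5): here lies the middle of the loop's end bar when hooked. The keeper is a steel hook 26 mm wide in y: a flat plate (top at jaw z 29, reaching out to jaw x 54), an upright from jaw x 17 to 21 on the fence side of it, and the lip above. The bar is home when, under the lip, it bears on the upright.
- lip (a point): Outer edge of the keeper's lip, jaw x 25.5, top at z 43 mm; underside 38 to 40 mm, rising outwards. The 7 mm bar must pass over it, come down on the plate outside it (bar middle beyond jaw x 29.5), and be drawn back under it towards the fence until it stops. A bar not fully home tends to ride up and miss when the lever is thrown.
- loop: The latch's loop: yoke on the lever's crank pin (origin) and a U of two 7 mm steel rods, 46 mm wide over all, ended by a bar. x runs along the rods to the bar, y is the jig's y. Pinch the rods across, anywhere 65 to 100 mm out. The bar is 126 mm out, but the U is screw-adjusted: up to 8 mm longer or shorter, not measured. Moving it takes 3 to 8 N; over 18 N on the keeper is forcing it. It stays where put.
- lever_angle (a joint): Latch lever, rad: 0 = thrown flat, handle pointing away from the jaw; grows as it is raised; 1.85 = forward stop. At q the handle points to jig (x, z) = (-cos(q + 0.14), sin(q + 0.14)). It stays where left (friction 0.07 N m) and follows when the loop is moved. Throwing it with the loop hooked takes up to 1 N m, most soon after the start; dead point at 0.21, below which it snaps to 0.
- lever_pivot (a point): Middle of the lever's pin, at jig x -65, y 0, z 62 mm; the pin runs along jig y. The crank pin that carries the loop is 32 mm from it: at lever reading q it lies at jig x = -65 - 32 cos(q - 0.105), z = 62 + 32 sin(q - 0.105) mm.
- handle (a point): Point on the middle line of the lever's black handle, 78 mm from the lever's pin and 20 mm before the handle's end; the handle is 20 mm wide in jig y, 12.5 mm thick and 64 mm long.
- offcut: Softwood strip 40 x 150 x 19 mm lying loose on the jig's board between fence and jaw, its length (own y) across the jig, one end jutting out past the board; origin at the centre of its underside.
- spare_offcut: Wooden offcut 38 x 120 x 38 mm; a bystander, leave it alone. Origin under its middle.
- tape: Yellow tape measure 36 x 98 x 64 mm; a bystander, leave it alone. Origin under its middle.
- carpenter_pencil: Red carpenter's pencil 162 mm long; a bystander, leave it alone. Origin under its middle.
- square: Combination square, 250 mm blade; a bystander, leave it alone. Origin under its middle.
- hammer: Claw hammer, 310 mm long; a bystander, leave it alone. Origin under its middle.
- mug: Pink-brown mug, 94 mm high; a bystander, leave it alone. Origin under its middle.
There are look-alikes about, which are no part of the job. Leave any green or yellow look-alike of the offcut alone.

How it is judged:
On the way:
1. the loop's end bar lies under the keeper's lip while the lever is still raised (x of end_bar in the frame of jaw between 0.0205 and 0.0265 m and z of end_bar in the frame of jaw below 0.038 m and value of joint lever_angle above 0.4 rad), for 0.2 s.
At the end, for the whole second after the job is handed in: The lever lies shut (within 0.05 rad of flat) and at rest, the loop's bar is hooked under the keeper's lip, and the jaw presses the offcut (more than 12 N) flat on the board and square (within 0.03 rad) against the fence (value of joint lever_angle below 0.05 rad and velocity of joint lever_angle between -0.1 and 0.1 rad/s and x of end_bar in the frame of jaw between 0.0205 and 0.0265 m and z of end_bar in the frame of jaw below 0.038 m and contact force between jaw and offcut above 12 N and z of offcut in the frame of jig between 0.015 and 0.021 m and angle between the y axis of offcut and the y axis of jig, either way round below 0.03 rad and angle between offcut's own z axis and vertical below 0.04 rad and linear speed of offcut below 0.01 m/s); the robot touches nothing.
It fails at once if the jaw is shoved by the robot with more than 30 N (contact force between any of the fingers, the arm and jaw above 30 N).
It fails at once if the loop, held by the fingers, is forced against the jaw or keeper with more than 18 N (contact force between the fingers and loop above 0.5 N and contact force between loop and jaw above 18 N).
It fails at once if a bystander is moved more than 15 mm (distance of any of spare_offcut, tape, carpenter_pencil, square, hammer, mug from where it was at the start of the episode above 0.015 m).
It also fails if it takes over 72 s, if anything falls off the work surface, if the arm or the gripper's body presses on something with over 40 N, if the wrist force passes 120 N, or if a joint passes its speed limit or range.

## Working session

There is one attempt and no reset: what is moved stays moved. The work goes in short steps, Python scripts to look and compute and a shell command to move; the robot and the scene stay as the last step left them, time stands still between calls to the robot, and variables do not carry over. Pictures are saved under pics/ and viewed, and the job is handed in when it is done.

```bash
ls -la; mkdir -p pics; python3 - <<'E'
from cell import telemetry, read_camera, workorder
import cv2,numpy as np
print(telemetry.observe())
for n in("scene","top","wrist"):
    c=read_camera(n); cv2.imwrite(f"pics/{n}0.png",c["image"][:,:,::-1]); print(n,{k:np.round(v,4).tolist() for k,v in c.items() if k!="image"})
E
```

```text
total 12
drwxr-xr-x  3 agent agent 4096 Dec  7 00:25 .
drwxr-xr-x 23 root  root  4096 Dec  7 00:25 ..
drwxr-xr-x  2 agent agent 4096 Dec  7 00:25 pics
{'time': 0.0, 'qpos': array([ 1.11599129e+00,  3.42716445e-01,  1.52502955e+00, -3.57714771e-05,
        1.27538963e+00, -1.45997770e-01]), 'qvel': array([ 0.0004793 , -0.00154944, -0.00083036, -0.00017461,  0.00104344,
        0.00061   ]), 'joint_efforts': array([ 6.04382421e-04, -4.31247711e+01, -2.44216883e+01,  7.17212283e-02,
        5.60665573e-02, -1.83836064e-04]), 'tool_pos': array([0.15938065, 0.49983031, 0.25104382]), 'tool_rot': array([-3.14006112e+00, -1.90628849e-04,  2.83279568e+00]), 'contact_force': array([ 0.47552394, -0.59724895,  0.79291737]), 'torque': array([ 0.00259856, -0.02345577, -0.02629352]), 'opening': 0.09187391677571168}
scene {'fovy': 43.5449, 'cx': 322.6491, 'cy': 241.1953, 'distortion': [-0.1327, 0.0, 0.0, 0.0, 0.0], 'R': [[-0.866, -0.5, 0.0078], [-0.2551, 0.4285, -0.8668], [0.43, -0.7526, -0.4987]], 't': [0.4236, 0.177, 1.5105]}
top {'fovy': 53.7179, 'cx': 315.3384, 'cy': 243.7443, 'distortion': [0.0275, 0.0, 0.0, 0.0, 0.0], 'R': [[0.0144, -0.9998, 0.0128], [-0.9884, -0.0161, -0.1508], [0.151, -0.0104, -0.9885]], 't': [-0.0025, 0.488, 1.1472]}
wrist {'fovy': 67.9568, 'cx': 325.8016, 'cy': 248.0398, 'distortion': [-0.0719, 0.0, 0.0, 0.0, 0.0], 'R': [[0.3034, 0.9529, -0.0012], [0.9191, -0.2924, 0.2641], [0.2513, -0.0812, -0.9645]], 't': [-0.5243, -0.0327, 0.3893]}
```

View pics/scene0.png

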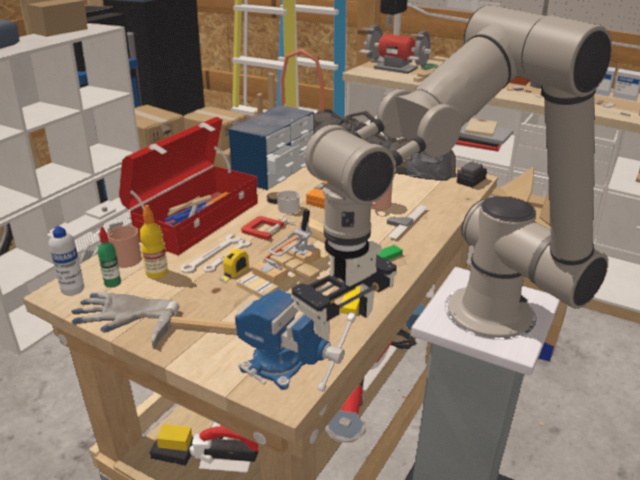

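View pics/top0.png

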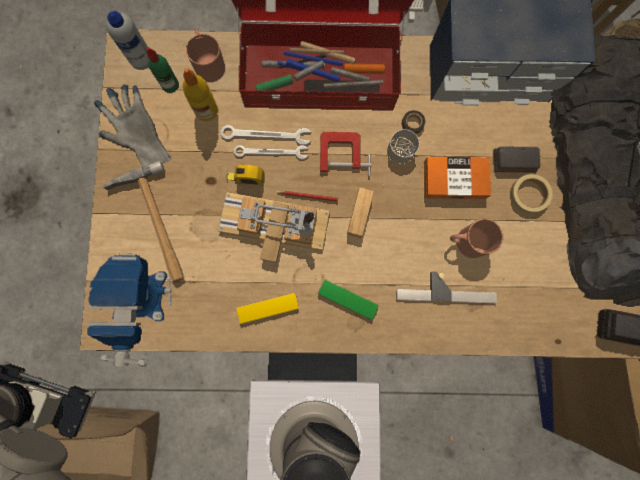

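View pics/wrist0.png

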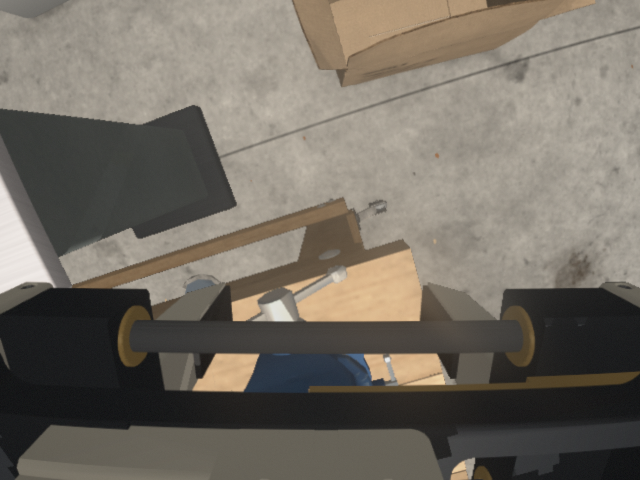

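```bash
python3 - <<'E'
import cv2
a=cv2.imread("pics/top0.png")[170:280,200:345]; cv2.imwrite("pics/topc.png",cv2.resize(a,None,fx=5.4,fy=5.4,interpolation=cv2.INTER_CUBIC))
a=cv2.imread("pics/scene0.png")[210:320,210:350]; cv2.imwrite("pics/scenec.png",cv2.resize(a,None,fx=5.4,fy=5.4,interpolation=cv2.INTER_CUBIC))
E
```

```text
(no output)
```

View pics/topc.png

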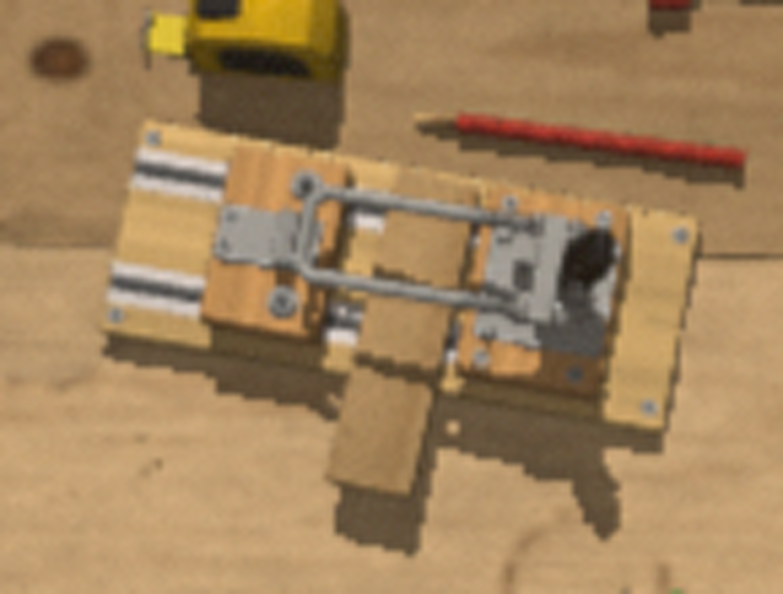

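View pics/scenec.png

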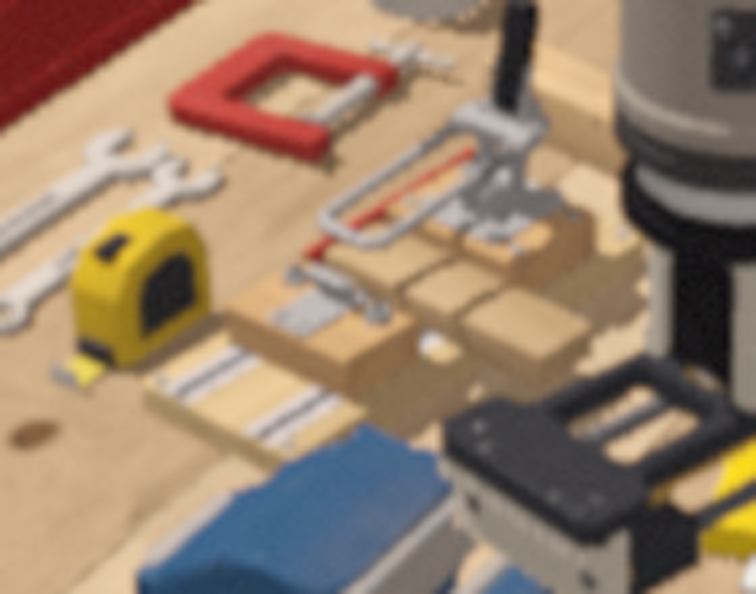

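```bash
cat > h.py <<'E'
import cv2,numpy as np,math
from cell import telemetry, read_camera
def KD(c):
    h=c["image"].shape[0]; f=h/2/math.tan(math.radians(c["fovy"])/2)
    return np.array([[f,0,c["cx"]],[0,f,c["cy"]],[0,0,1.]]),np.array(c["distortion"],float)
def ray(c,uv):
    K,D=KD(c); p=cv2.undistortPoints(np.array(uv,float).reshape(-1,1,2),K,D).reshape(-1,2)
    R=np.array(c["R"]);t=np.array(c["t"]); d=np.c_[p,np.ones(len(p))]@R; return -R.T@t,d
def onz(c,uv,z):
    o,d=ray(c,uv); return o+d*((z-o[2])/d[:,2])[:,None]
def onplane(c,uv,p0,n):
    o,d=ray(c,uv); return o+d*(((p0-o)@n)/(d@n))[:,None]
def proj(c,X):
    K,D=KD(c); R=np.array(c["R"]); return cv2.projectPoints(np.array(X,float).reshape(-1,3),cv2.Rodrigues(R)[0],np.array(c["t"],float),K,D)[0].reshape(-1,2)
def crop(c,name,x0,y0,x1,y1):
    a=c["image"][y0:y1,x0:x1,::-1]; s=min(800/(x1-x0),600/(y1-y0)); s=math.floor(s*10)/10
    cv2.imwrite(f"pics/{name}.png",cv2.resize(np.ascontiguousarray(a),None,fx=s,fy=s,interpolation=cv2.INTER_CUBIC)); print(name,"scale",s,"off",x0,y0)
E
python3 - <<'E'
from h import *
c=read_camera("top"); 
q=np.array([(147,122),(700,217),(665,428),(105,335)])/5.4+[200,170]
P=onz(c,q,.018); print(P.round(4)); print("cam",ray(c,q[:1])[0])
print([np.linalg.norm(P[i]-P[(i+1)%4]).round(4) for i in range(4)])
ctr=P.mean(0)
for i,j in((1,0),(2,3)): print(math.atan2(*(P[j]-P[i])[[1,0]]))
for i,j in((0,3),(1,2)): print(math.atan2(*(P[j]-P[i])[[1,0]])-math.pi/2)
print(ctr)
E
```

```text
[[ 0.6203  0.2333  0.018 ]
 [ 0.5787 -0.0307  0.018 ]
 [ 0.4771 -0.0152  0.018 ]
 [ 0.517   0.2487  0.018 ]]
cam [0.30917286 0.01732325 1.20764528]
[np.float64(0.2673), np.float64(0.1028), np.float64(0.267), np.float64(0.1044)]
1.414379432903107
1.4206853335713283
1.4230442323299437
1.4199526995613083
[0.5482596  0.10902735 0.018     ]
```

```bash
python3 -m creep '[1,0.03,-0.03,0.045,-0.12, 1,0.04,-0.038,0.01,-0.14, 1,0.04,-0.038,0,-0.14, 1,0.04,-0.038,0,-0.14, 1,0.04,-0.038,0,-0.14, 1,0.04,-0.038,0,-0.14, 1,0.04,-0.038,0,-0.14, 1,0.04,-0.038,0,-0.14, 1,0.04,-0.038,0,-0.14, 1,0.03,-0.03,0,-0.14, 1,0,0,0,0]'; python3 - <<'E'
from h import *
s=telemetry.observe(); print(s["time"],s["tool_pos"],s["tool_rot"])
E
```

```text
time: 1.58
tool_pos: [0.5487, 0.1221, 0.3055]
tool_rot: [-3.139, -0.001, 1.409]
contact_force: [-0.4, 0.1, -0.4]
opening: 0.092
1.575 [0.54870208 0.12205333 0.30546418] [-3.13910316e+00 -8.50489872e-04  1.40935461e+00]
```

```bash
python3 - <<'E'
from h import *
c=read_camera("wrist"); cv2.imwrite("pics/w1.png",c["image"][:,:,::-1])
o=np.array([.5467,.0991,0]);y=1.419;R=np.array([[math.cos(y),-math.sin(y),0],[math.sin(y),math.cos(y),0],[0,0,1]])
for p in([-.125,-.052,.018],[-.125,.052,.018],[.145,.052,.018],[.145,-.052,.018],[-.065,0,.062]): print(p,proj(c,o+R@p).round(0))
c=read_camera("scene"); crop(c,"s1",150,180,350,330)
E
```

```text
[-0.125, -0.052, 0.018] [[369. 325.]]
[-0.125, 0.052, 0.018] [[289. 325.]]
[0.145, 0.052, 0.018] [[281. 105.]]
[0.145, -0.052, 0.018] [[374. 104.]]
[-0.065, 0, 0.062] [[329. 296.]]
s1 scale 4.0 off 150 180
```

View pics/w1.png

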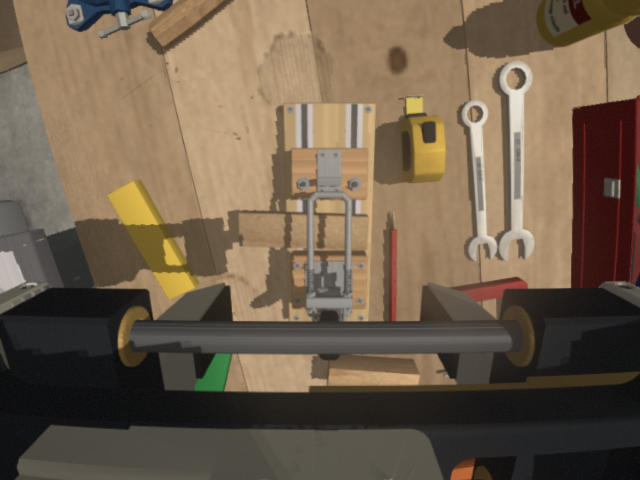

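View pics/s1.png

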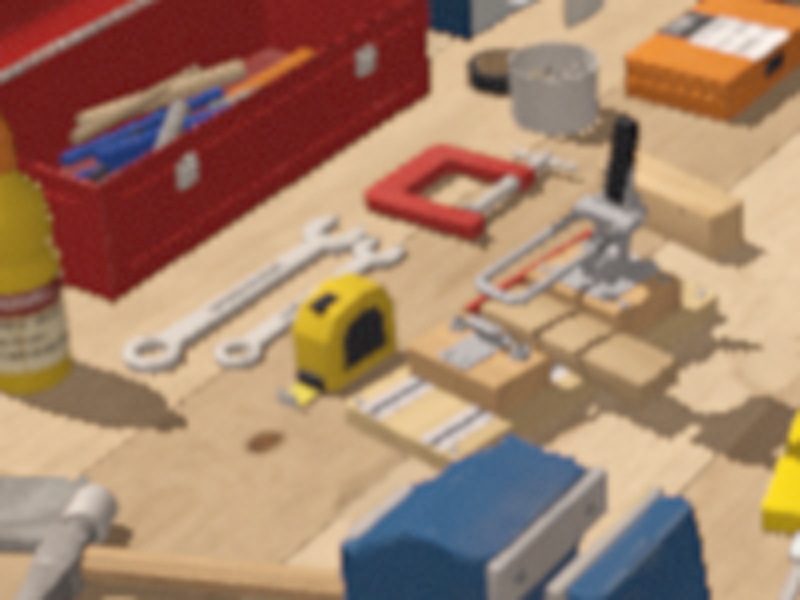

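```bash
cat >> h.py <<'E'
O=np.array([.5467,.0991,0]);YAW=1.419
RJ=np.array([[math.cos(YAW),-math.sin(YAW),0],[math.sin(YAW),math.cos(YAW),0],[0,0,1]])
def tojig(P): return (np.atleast_2d(P)-O)@RJ
def fromjig(P): return np.atleast_2d(P)@RJ.T+O
E
python3 - <<'E'
from h import *
c=read_camera("scene")
q=np.array([(497,291),(625,122),(617,195),(603,212)])/4+[150,180]
print(tojig(onplane(c,q,O,RJ[:,1])).round(4))
c=read_camera("wrist"); crop(c,"w1c",230,90,430,240)
E
```

```text
[[ 0.0483  0.      0.0781]
 [-0.0849  0.      0.152 ]
 [-0.0758 -0.      0.0986]
 [-0.0606  0.      0.0915]]
w1c scale 4.0 off 230 90
```

View pics/w1c.png

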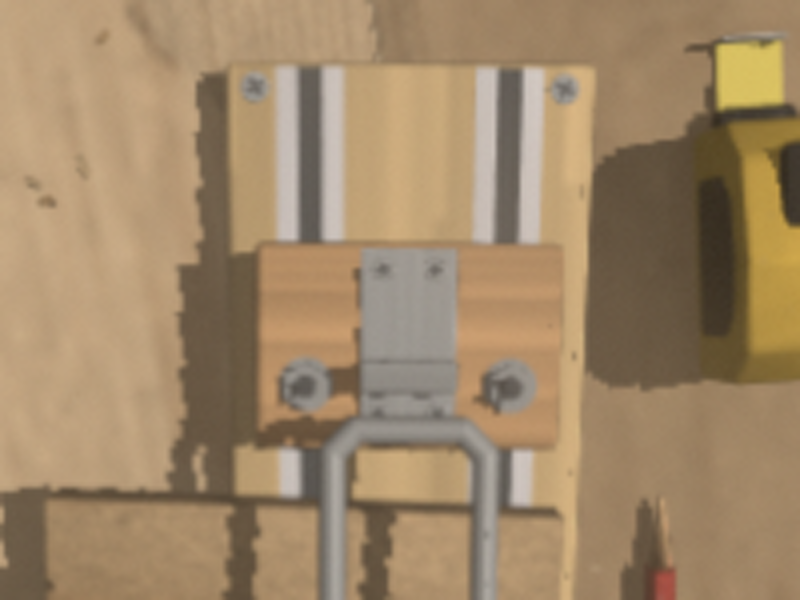

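```bash
python3 - <<'E'
from h import *
c=read_camera("wrist")
f=lambda p:np.array(p)/4+[230,90]
print("board end corners",tojig(onz(c,f([(229,64),(596,66)]),.018)).round(4))
print("jaw back",tojig(onz(c,f([(260,242),(561,242)]),.044)).round(4))
print("jaw front",tojig(onz(c,f([(258,445),(556,445)]),.044)).round(4))
print("lip",tojig(onz(c,f([(362,360),(456,360)]),.061)).round(4))
print("offcut back edge",tojig(onz(c,f([(48,494),(560,512)]),.037)).round(4))
print("bar",tojig(onz(c,f([(411,429)]),.078)).round(4), "cam",tojig(ray(c,[[0,0]])[0]))
E
```

```text
board end corners [[ 0.1466  0.0482  0.018 ]
 [ 0.1459 -0.0544  0.018 ]]
jaw back [[ 0.0978  0.0383  0.044 ]
 [ 0.0977 -0.0427  0.044 ]]
jaw front [[ 0.043   0.0401  0.044 ]
 [ 0.0428 -0.0428  0.044 ]]
lip [[ 0.0676  0.0107  0.061 ]
 [ 0.0675 -0.0139  0.061 ]]
offcut back edge [[ 0.0282  0.1014  0.037 ]
 [ 0.0226 -0.0453  0.037 ]]
bar [[ 0.0516 -0.0019  0.078 ]] cam [[0.0969463  0.00371504 0.43903583]]
```

```bash
python3 - <<'E'
import re
s=open("h.py").read(); s=s.replace("def tojig","O=O+RJ@np.array([.001,-.002,0])\ndef st():\n    s=telemetry.observe(); print('t',round(s['time'],2),'jig',tojig(s['tool_pos']).round(4)[0],'yaw',s['tool_rot'].round(3)[2],'F jig',(s['contact_force']@RJ).round(1),'open',round(s['opening'],4))\ndef tgt(x,y,z):\n    s=telemetry.observe(); print('shift to',(x,y,z),(fromjig([x,y,z])[0]-s['tool_pos']).round(4))\ndef tojig",1)
open("h.py","w").write(s)
E
python3 - <<'E'
from h import *
st(); tgt(.13,0,.053)
print(RJ[:,0],RJ[:,1])
E
```

```text
t 1.82 jig [0.025  0.0062 0.3067] yaw 1.416 F jig [ 0.3 -0.   0.4] open 0.0919
shift to (0.13, 0, 0.053) [ 0.022   0.1028 -0.2537]
[0.15121405 0.98850104 0.        ] [-0.98850104  0.15121405  0.        ]
```

```bash
python3 -m creep '[0,0.011,0.051,-0.01,0, 0,0.011,0.052,-0.01,0, 0,0,0,-0.05,0, 0,0,0,-0.055,0, 0,0,0,-0.055,0, 0,0,0,-0.055,0, 0,0,0,-0.018,0, 0,0,0,0,0]' 20;  python3 - <<'E'
from h import *
st(); tgt(.13,0,.053)
c=read_camera("wrist"); cv2.imwrite("pics/w2.png",c["image"][:,:,::-1])
c=read_camera("scene"); crop(c,"s2",150,180,350,330)
E
```

```text
time: 2.82
tool_pos: [0.5622, 0.2412, 0.0516]
tool_rot: [3.135, -0.006, 1.435]
contact_force: [-0.3, 0.2, 0.9]
opening: 0.0167
t 2.83 jig [0.1418 0.0081 0.0516] yaw 1.435 F jig [0.1 0.3 0.9] open 0.0167
shift to (0.13, 0, 0.053) [ 0.0063 -0.0129  0.0014]
s2 scale 4.0 off 150 180
```

View pics/w2.png

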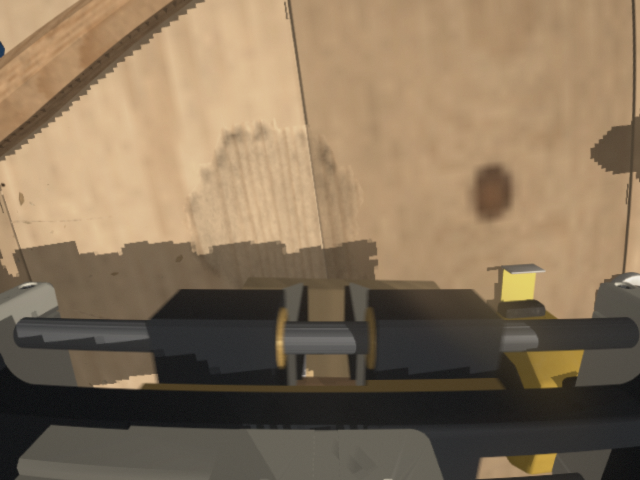

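View pics/s2.png

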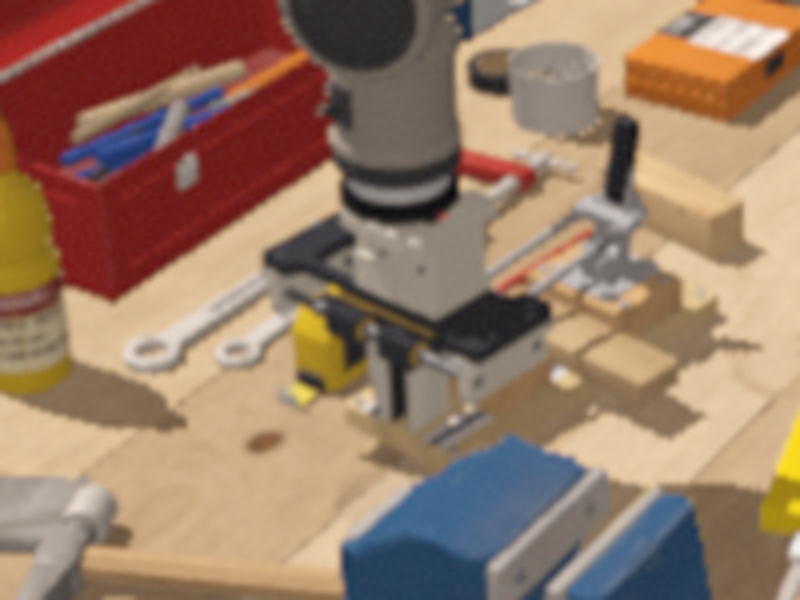

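```bash
python3 -m creep '[0,0.0047,-0.0227,0.001,-0.016, 0,0,0,0,0, 0,-0.0012,-0.008,0,0, 0,0,0,0,0]';  python3 - <<'E'
from h import *
st()
E
```

```text
time: 3.42
tool_pos: [0.5694, 0.2086, 0.059]
tool_rot: [3.125, -0.01, 1.418]
contact_force: [-0.2, 1.2, 0.4]
opening: 0.0005
t 3.42 jig [ 0.1106 -0.0039  0.059 ] yaw 1.418 F jig [1.1 0.4 0.4] open 0.0005
```

```bash
python3 -m creep '[0,-0.0006,-0.004,-0.002,0, 0,-0.0006,-0.004,-0.001,0, 0,-0.0006,-0.004,0,0]';  python3 -c "
from h import *
st()"; python3 -m creep '[0,-0.0006,-0.004,-0.001,0, 0,-0.0006,-0.004,0,0]';  python3 -c "
from h import *
st()"
```

```text
time: 3.8
tool_pos: [0.568, 0.1973, 0.0565]
tool_rot: [3.123, -0.012, 1.418]
contact_force: [-0.7, 2.6, -0.1]
opening: 0.0004
t 3.8 jig [ 0.0993 -0.0042  0.0565] yaw 1.418 F jig [ 2.5  1.1 -0.1] open 0.0004
time: 4.05
tool_pos: [0.5668, 0.1892, 0.0555]
tool_rot: [3.123, -0.013, 1.418]
contact_force: [0.6, 3.3, 0.3]
opening: 0.0004
t 4.05 jig [ 0.0911 -0.0042  0.0555] yaw 1.418 F jig [ 3.4 -0.1  0.3] open 0.0004
```

```bash
python3 -m creep '[0,-0.0005,-0.004,0,0, 0,-0.0004,-0.003,0,0]';  python3 -c "
from h import *
st()"; python3 -m creep '[0,-0.0003,-0.002,0,0, 0,-0.0003,-0.002,0,0]';  python3 -c "
from h import *
st()"
```

```text
time: 4.3
tool_pos: [0.5656, 0.1817, 0.0555]
tool_rot: [3.123, -0.013, 1.418]
contact_force: [-0.3, 2.5, 1.5]
opening: 0.0006
t 4.3 jig [ 0.0835 -0.0042  0.0555] yaw 1.418 F jig [2.5 0.6 1.5] open 0.0006
time: 4.55
tool_pos: [0.5654, 0.1806, 0.0556]
tool_rot: [3.122, -0.019, 1.416]
contact_force: [1.7, 15.5, -1.5]
opening: 0.0008
t 4.55 jig [ 0.0824 -0.0042  0.0556] yaw 1.416 F jig [15.5  0.7 -1.5] open 0.0008
```

```bash
python3 -m creep '[0,-0.0003,-0.002,0,0]'; python3 -m creep '[0,-0.0003,-0.0015,0,0]'; python3 -c "
from h import *
st()"
```

```text
time: 4.68
tool_pos: [0.5654, 0.1806, 0.0557]
tool_rot: [3.121, -0.022, 1.416]
contact_force: [2.1, 12.7, -1.4]
opening: 0.0005
time: 4.8
tool_pos: [0.5653, 0.1806, 0.0557]
tool_rot: [3.121, -0.025, 1.416]
contact_force: [1.4, 8.2, -0.5]
opening: 0.0001
t 4.8 jig [ 0.0824 -0.0041  0.0557] yaw 1.416 F jig [ 8.4 -0.2 -0.5] open 0.0001
```

```bash
python3 -m creep '[0,0.003,0.02,0,0, 0,0.003,0.02,0.01,0, 0,0,0,0.06,0, 0.7,0,0,0.06,0, 0.7,0,-0.02,0.05,0, 0.7,-0.002,-0.04,0.02,0, 0.7,-0.002,-0.03,0,0, 0.7,0,0,0,0]';  python3 - <<'E'
from h import *
st()
c=read_camera("wrist"); cv2.imwrite("pics/w3.png",c["image"][:,:,::-1]); crop(c,"w3c",230,130,430,280)
c=read_camera("top"); crop(c,"t3",210,180,340,275)
c=read_camera("scene"); crop(c,"s3",230,200,340,282)
E
```

```text
time: 5.8
tool_pos: [0.566, 0.1351, 0.2656]
tool_rot: [3.118, -0.019, 1.421]
contact_force: [-0.2, 0.6, -0.3]
opening: 0.0459
t 5.8 jig [ 0.0375 -0.0116  0.2656] yaw 1.421 F jig [ 0.6  0.3 -0.3] open 0.0459
w3c scale 4.0 off 230 130
t3 scale 6.1 off 210 180
s3 scale 7.2 off 230 200
```

View pics/w3.png

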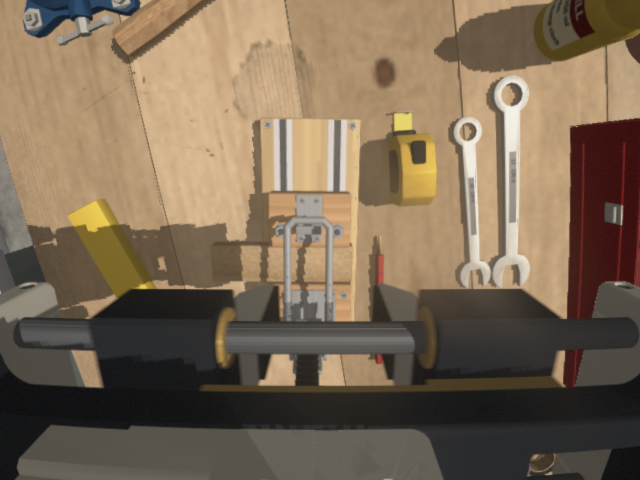

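View pics/s3.png

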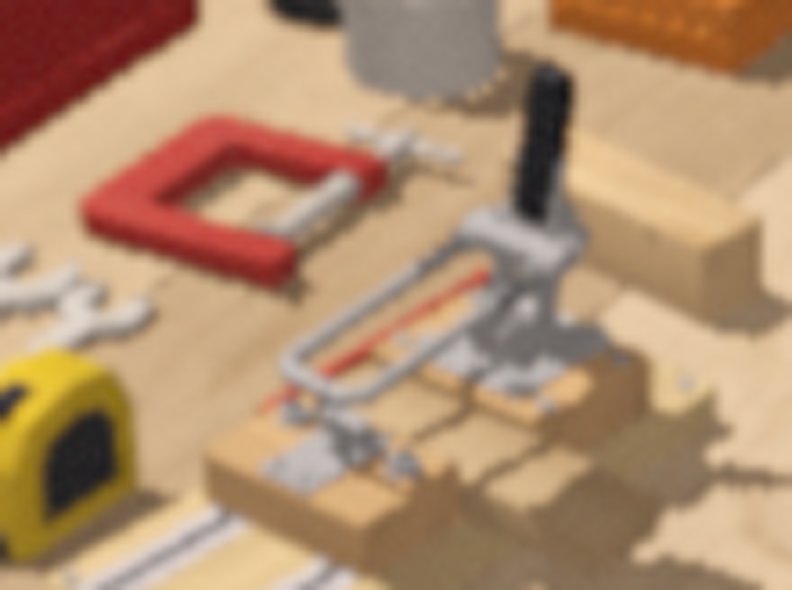

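View pics/w3c.png

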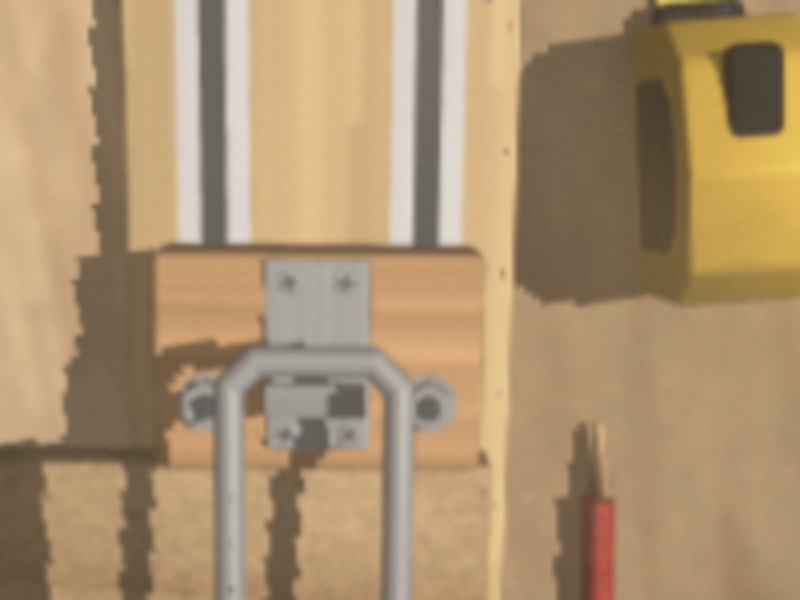

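View pics/t3.png

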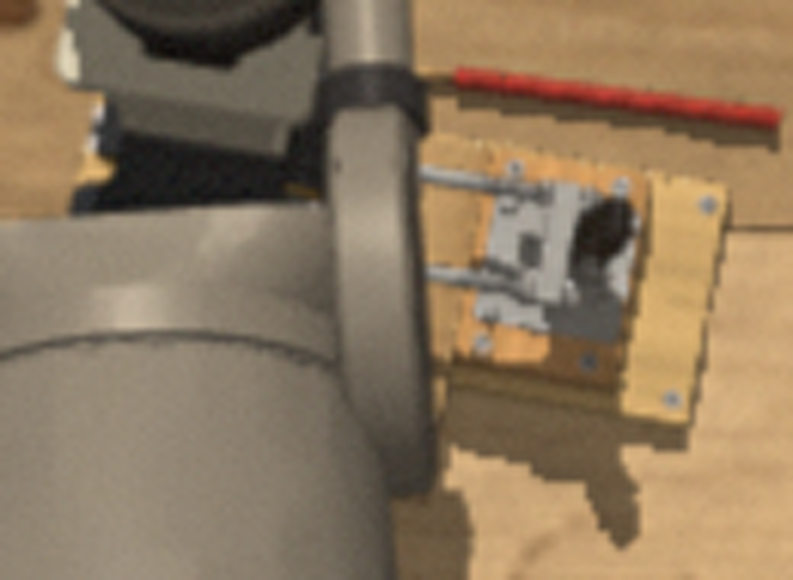

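```bash
python3 - <<'E'
from h import *
c=read_camera("wrist"); s=read_camera("scene")
uw=np.array([[313,360]])/4+[230,130]; us=np.array([[311,379]])/7.2+[230,200]
o1,d1=ray(c,uw);o2,d2=ray(s,us)
A=np.c_[d1[0],-d2[0]]; k=np.linalg.lstsq(A,o2-o1,rcond=None)[0]; P1=o1+k[0]*d1[0];P2=o2+k[1]*d2[0]
print("bar tri",tojig(P1).round(4),tojig(P2).round(4))
print("rods y",tojig(onz(c,np.array([(231,500),(399,500),(231,590),(398,590)])/4+[230,130],.083)).round(4))
print("jaw back",tojig(onz(c,np.array([(160,247),(480,247)])/4+[230,130],.044)).round(4))
print("jaw front",tojig(onz(c,np.array([(160,464),(480,466)])/4+[230,130],.044)).round(4))
print("board y",tojig(onz(c,np.array([(125,100),(518,100)])/4+[230,130],.018)).round(4))
print("offcut back edge",tojig(onz(c,np.array([(5,448),(155,455)])/4+[230,130],.037)).round(4))
print("knobs",tojig(onz(c,np.array([(203,405),(432,405)])/4+[230,130],.05)).round(4))
# lever: handle in scene
q=np.array([(552,70),(530,212)])/7.2+[230,200]
H=tojig(onplane(s,q,O,RJ[:,1])); print("handle",H.round(4)); 
for h in H: print(math.atan2(h[2]-.062,-.065-h[0])-.14)
E
```

```text
bar tri [[0.0533 0.0012 0.0805]] [[0.0518 0.0025 0.0808]]
rods y [[ 0.0213  0.0202  0.083 ]
 [ 0.0212 -0.0184  0.083 ]
 [-0.0005  0.0206  0.083 ]
 [-0.0006 -0.0183  0.083 ]]
jaw back [[ 0.0753  0.0398  0.044 ]
 [ 0.0754 -0.0392  0.044 ]]
jaw front [[ 0.0201  0.0416  0.044 ]
 [ 0.0195 -0.0404  0.044 ]]
board y [[ 0.1108  0.0513  0.018 ]
 [ 0.1112 -0.0507  0.018 ]]
offcut back edge [[0.0226 0.0829 0.037 ]
 [0.0207 0.0438 0.037 ]]
knobs [[ 0.0367  0.0295  0.05  ]
 [ 0.0367 -0.0275  0.05  ]]
handle [[-0.09    0.      0.1521]
 [-0.0763 -0.      0.0958]]
1.1597223542461048
1.1077417874548252
```

```bash
python3 - <<'E'
from h import *
c=read_camera("wrist"); 
crop(c,"w4c",190,100,370,235)
print("board end",tojig(onz(c,np.array([(262,121),(359,121)]),.018)).round(4))
st()
for p in([.145,.052,.018],[.145,-.052,.018],[.071,.042,.044],[.071,-.042,.044],[.015,0.042,.044],[-.025,.045,.044]): print(p,proj(c,fromjig(p)).round(1))
E
```

```text
w4c scale 4.4 off 190 100
board end [[ 0.1446  0.0499  0.018 ]
 [ 0.1451 -0.0489  0.018 ]]
t 6.1 jig [ 0.0393 -0.011   0.2639] yaw 1.425 F jig [ 0.3 -0.2  0.2] open 0.0637
[0.145, 0.052, 0.018] [[259.9 120.6]]
[0.145, -0.052, 0.018] [[362.1 121.2]]
[0.071, 0.042, 0.044] [[268.3 196.1]]
[0.071, -0.042, 0.044] [[353.1 196.3]]
[0.015, 0.042, 0.044] [[270.  250.9]]
[-0.025, 0.045, 0.044] [[268.5 287.5]]
```

View pics/w4c.png

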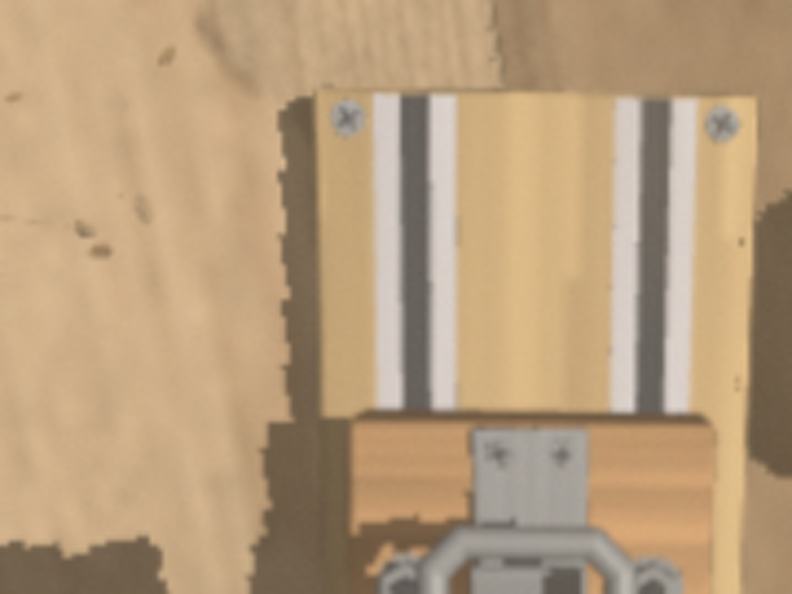

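```bash
python3 - <<'E'
from h import *
st(); tgt(-.001,.001,.16)
E
```

```text
t 6.1 jig [ 0.0393 -0.011   0.2639] yaw 1.425 F jig [ 0.3 -0.2  0.2] open 0.0637
shift to (-0.001, 0.001, 0.16) [-0.018  -0.038  -0.1039]
```

```bash
python3 -m creep '[0.7,-0.018,-0.038,-0.03,-0.006, 0.7,0,0,-0.037,0, 0.7,0,0,-0.035,0, 0.7,0,0,0,0, 0.7,0,0,0,0]' 15;  python3 - <<'E'
from h import *
st()
c=read_camera("wrist"); cv2.imwrite("pics/w5.png",c["image"][:,:,::-1]); tgt(-.001,.001,.093)
E
```

```text
time: 6.72
tool_pos: [0.5478, 0.1012, 0.1599]
tool_rot: [3.12, -0.019, 1.423]
contact_force: [-0.4, -0.4, 0.3]
opening: 0.0639
t 6.72 jig [0.0012 0.0013 0.1599] yaw 1.423 F jig [-0.4  0.3  0.3] open 0.0639
shift to (-0.001, 0.001, 0.093) [ 0.0001 -0.0022 -0.0669]
```

View pics/w5.png

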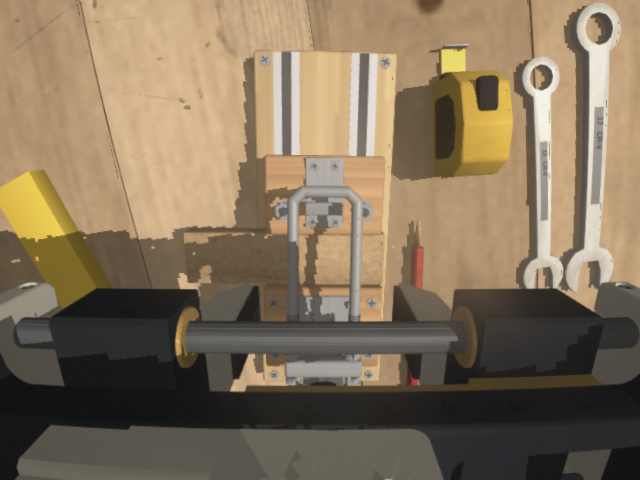

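```bash
python3 - <<'E'
from h import *
c=read_camera("wrist"); crop(c,"w5c",240,140,400,260)
print("board end",tojig(onz(c,np.array([(256,52),(396,54)]),.018)).round(4))
print("jaw back",tojig(onz(c,np.array([(267,156),(382,156)]),.044)).round(4))
print("bar",tojig(onz(c,np.array([(325,191)]),.079)).round(4))
E
```

```text
w5c scale 5.0 off 240 140
board end [[ 0.1443  0.0492  0.018 ]
 [ 0.1438 -0.0512  0.018 ]]
jaw back [[ 0.0711  0.0396  0.044 ]
 [ 0.0714 -0.0389  0.044 ]]
bar [[0.0505 0.0007 0.079 ]]
```

View pics/w5c.png

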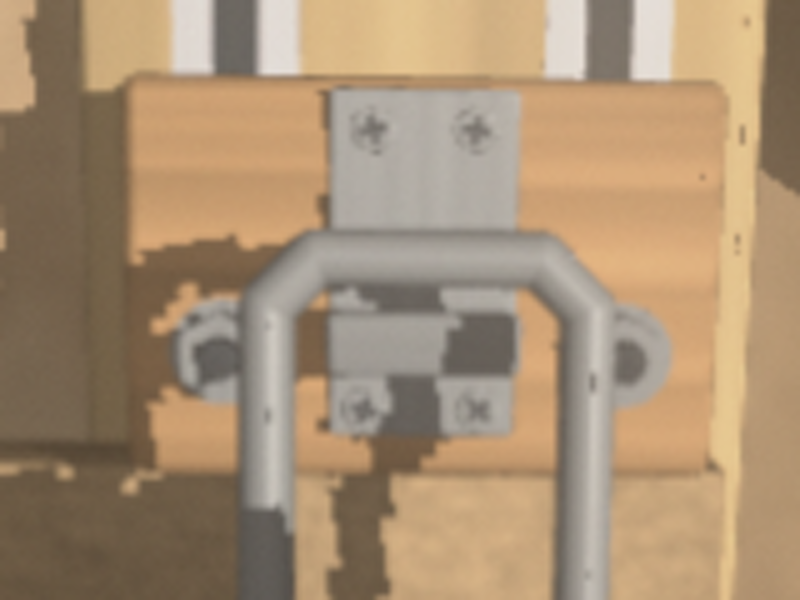

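```bash
python3 -m creep '[0.7,0,-0.003,-0.035,0, 0.7,0,0,-0.032,0, 0.7,0,0,0,0, 0.7,0,0,0,0]' 15; python3 -c "
from h import *
st();tgt(-.001,.001,.093)"
```

```text
time: 7.32
tool_pos: [0.5518, 0.0988, 0.0982]
tool_rot: [3.107, -0.021, 1.424]
contact_force: [-0.1, 0.1, 0.3]
opening: 0.0643
t 7.33 jig [-0.0005 -0.0031  0.0982] yaw 1.424 F jig [0.1 0.2 0.3] open 0.0643
shift to (-0.001, 0.001, 0.093) [-0.0041  0.0001 -0.0052]
```

```bash
python3 -m creep '[0.7,-0.004,0,-0.005,0, 0.4,0,0,0,0, 0.3,0,0,0,0, 0.3,0,0,0,0, 0.3,0,0,0,0]' 15; python3 - <<'E'
from h import *
st()
c=read_camera("wrist"); cv2.imwrite("pics/w6.png",c["image"][:,:,::-1])
c=read_camera("scene"); crop(c,"s6",230,180,340,262)
E
```

```text
time: 7.95
tool_pos: [0.5481, 0.0994, 0.0959]
tool_rot: [3.104, -0.022, 1.424]
contact_force: [-0.1, -0.3, -0.5]
opening: 0.045
t 7.95 jig [-0.0005  0.0007  0.0959] yaw 1.424 F jig [-0.3  0.  -0.5] open 0.045
s6 scale 7.2 off 230 180
```

View pics/w6.png

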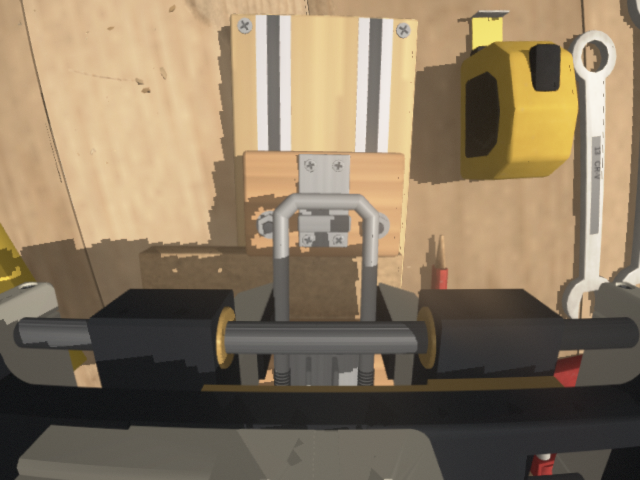

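View pics/s6.png

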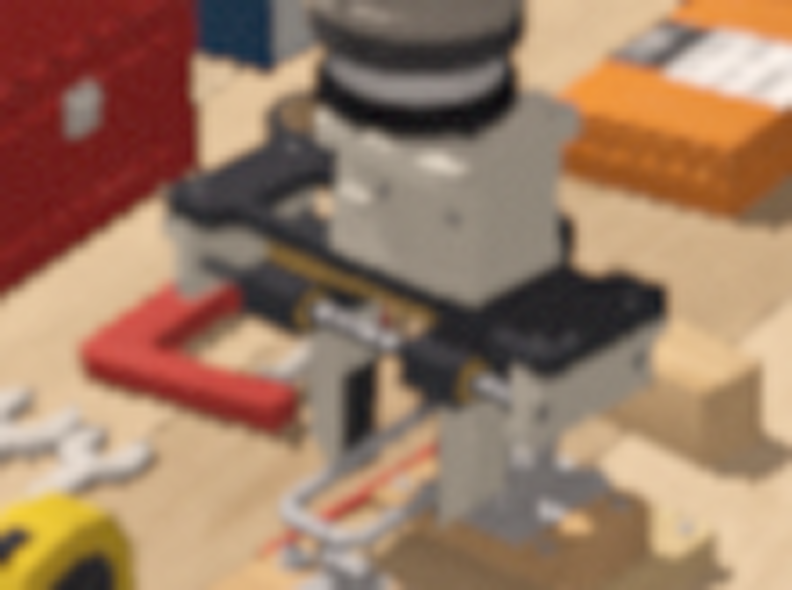

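```bash
cat > k.py <<'E'
import numpy as np,sys
from scipy.optimize import brentq
def crank(q): return np.array([-65-32*np.cos(q-.105),62+32*np.sin(q-.105)])
def grip(b,L,r):
    b=np.array(b,float); q=brentq(lambda q:np.linalg.norm(crank(q)-b)-L,0.1,1.85); c=crank(q); return q,c+r/L*(b-c)
if __name__=="__main__":
    for L,r in((132.5,81),(130,80),(135,82)):
        print(L)
        for b in((50.5,79),(49,70),(48,60),(47.5,51),(43,50.5),(39.5,50.5)):
            q,g=grip(b,L,r); print(b,round(q,3),g.round(1))
E
python3 k.py
```

```text
132.5
(50.5, 79) 1.131 [-0.8 83. ]
(49, 70) 1.111 [-2.  77.4]
(48, 60) 1.147 [-2.2 71.5]
(47.5, 51) 1.228 [-1.6 66.5]
(43, 50.5) 1.032 [-6.4 64.9]
(39.5, 50.5) 0.834 [-10.4  63.3]
130
(50.5, 79) 1.224 [ 0.7 83.5]
(49, 70) 1.211 [-0.4 77.9]
(48, 60) 1.25 [-0.5 72. ]
(47.5, 51) 1.331 [ 0.1 66.8]
(43, 50.5) 1.155 [-4.7 65.6]
(39.5, 50.5) 0.986 [-8.5 64.4]
135
(50.5, 79) 1.031 [-2.4 82.4]
(49, 70) 1.004 [-3.6 76.7]
(48, 60) 1.035 [-3.9 70.9]
(47.5, 51) 1.115 [-3.3 66. ]
(43, 50.5) 0.891 [-8.3 63.9]
(39.5, 50.5) 0.633 [-12.4  61.3]
```

```bash
python3 -m creep '[0.3,0,0,-0.004,0, 0.3,0,0,-0.004,0, 0.3,0,0,0,0]'; python3 -c "
from h import *
st()"; python3 -m creep '[0.3,0,0,-0.004,0, 0.3,0,0,0,0]'; python3 - <<'E'
from h import *
st()
c=read_camera("wrist"); cv2.imwrite("pics/w7.png",c["image"][:,:,::-1]);crop(c,"w7c",230,140,410,275)
E
```

```text
time: 8.43
tool_pos: [0.548, 0.099, 0.0874]
tool_rot: [3.105, -0.022, 1.424]
contact_force: [-1.6, 0.9, 1.3]
opening: 0.0454
t 8.43 jig [-0.0009  0.0007  0.0874] yaw 1.424 F jig [0.6 1.7 1.3] open 0.0454
time: 8.68
tool_pos: [0.548, 0.0989, 0.0831]
tool_rot: [3.105, -0.022, 1.424]
contact_force: [-1.7, 0.2, 0.9]
opening: 0.0454
t 8.68 jig [-0.001   0.0007  0.0831] yaw 1.424 F jig [-0.1  1.7  0.9] open 0.0454
w7c scale 4.4 off 230 140
```

View pics/w7c.png

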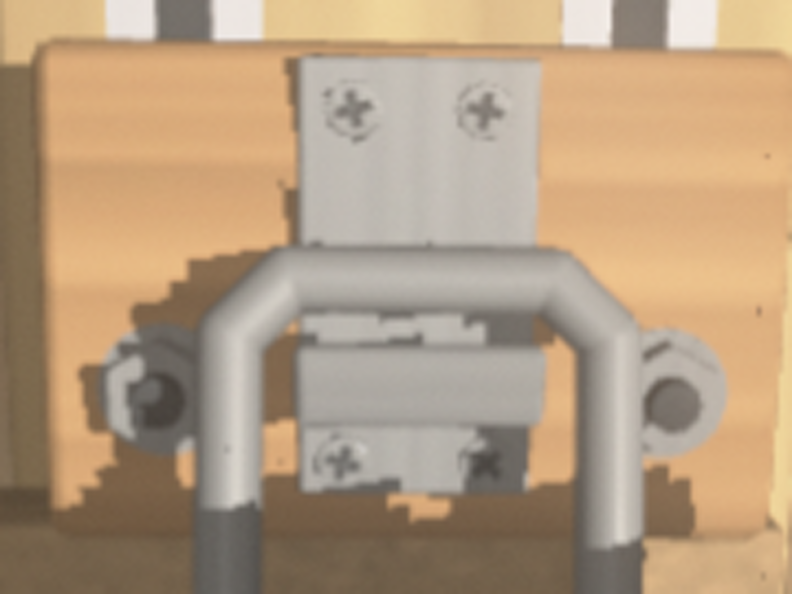

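```bash
python3 -m creep '[0.3,0,0,-0.002,0, 0.3,0,0,-0.002,0]'; python3 -m creep '[0.3,0,0,-0.0015,0]'; python3 -m creep '[0.3,0,0,-0.0015,0]';python3 - <<'E'
from h import *
st()
c=read_camera("wrist"); crop(c,"w8c",230,140,410,275)
E
```

```text
time: 8.98
tool_pos: [0.5481, 0.0989, 0.0792]
tool_rot: [3.104, -0.022, 1.424]
contact_force: [-3.5, 0.2, 3.5]
opening: 0.0452
time: 9.1
tool_pos: [0.5482, 0.0989, 0.0787]
tool_rot: [3.104, -0.022, 1.424]
contact_force: [-7.6, -0.0, 18.7]
opening: 0.0452
time: 9.22
tool_pos: [0.5482, 0.0989, 0.0786]
tool_rot: [3.103, -0.022, 1.424]
contact_force: [-8.2, -0.4, 17.8]
opening: 0.0454
t 9.22 jig [-0.0009  0.0005  0.0786] yaw 1.424 F jig [-1.6  8.1 17.8] open 0.0454
w8c scale 4.4 off 230 140
```

View pics/w8c.png

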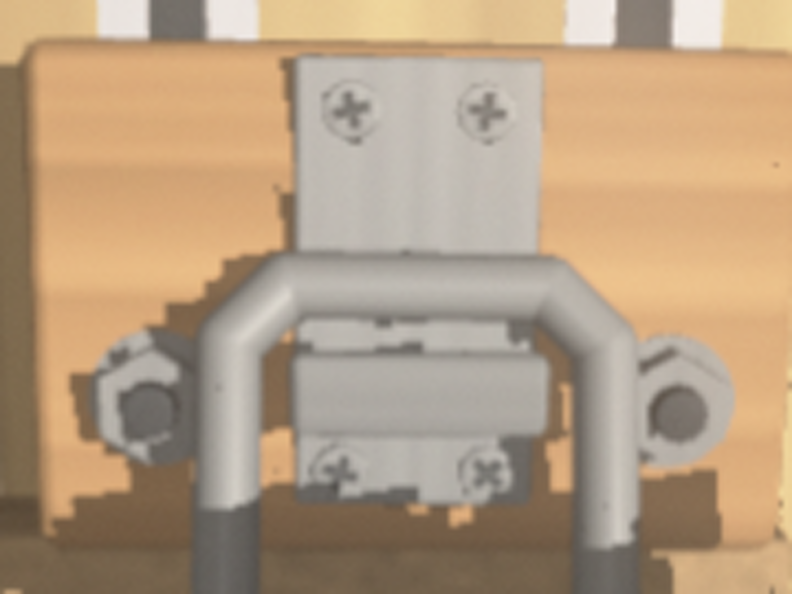

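```bash
python3 -m creep '[0.3,0,0,0.0006,0, 0.3,0,0,0.0003,0]'; python3 -m creep '[0.3,-0.0003,-0.002,-0.0004,0, 0.3,-0.0003,-0.002,-0.0005,0]'; python3 -c "
from h import *
st()"
```

```text
time: 9.52
tool_pos: [0.548, 0.099, 0.0796]
tool_rot: [3.103, -0.022, 1.424]
contact_force: [-1.3, -0.3, -0.5]
opening: 0.0453
time: 9.78
tool_pos: [0.5478, 0.0968, 0.0785]
tool_rot: [3.102, -0.025, 1.424]
contact_force: [-2.6, 7.5, 5.5]
opening: 0.0453
t 9.78 jig [-0.0031  0.0005  0.0785] yaw 1.424 F jig [7.  3.7 5.5] open 0.0453
```

```bash
python3 -m creep '[0.3,-0.0003,-0.002,-0.0003,0]'; python3 -m creep '[0.3,-0.0003,-0.002,-0.0004,0]';  python3 - <<'E'
from h import *
st()
c=read_camera("wrist"); crop(c,"w9c",230,140,410,275)
E
```

```text
time: 9.9
tool_pos: [0.5478, 0.096, 0.0784]
tool_rot: [3.102, -0.027, 1.424]
contact_force: [-3.0, 6.3, 3.8]
opening: 0.0453
time: 10.02
tool_pos: [0.5476, 0.0951, 0.0782]
tool_rot: [3.102, -0.029, 1.423]
contact_force: [-2.8, 6.3, 3.1]
opening: 0.0452
t 10.03 jig [-0.0048  0.0005  0.0782] yaw 1.423 F jig [5.8 3.7 3.1] open 0.0452
w9c scale 4.4 off 230 140
```

View pics/w9c.png

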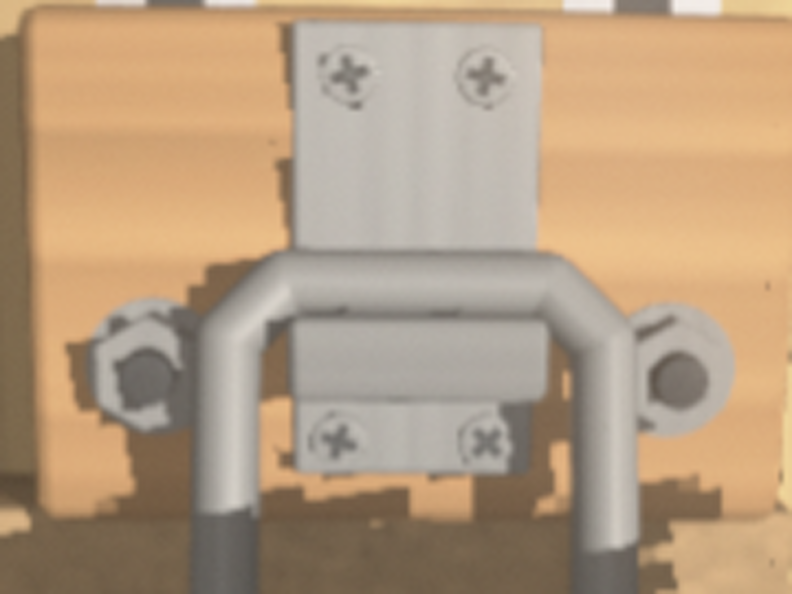

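```bash
python3 -m creep '[0.3,-0.0003,-0.0022,-0.0006,0]'; python3 -m creep '[0.3,-0.0003,-0.0022,-0.0006,0]';  python3 -m creep '[0.3,-0.0003,-0.0022,-0.0006,0]'; python3 - <<'E'
from h import *
st()
c=read_camera("wrist"); crop(c,"w10c",230,140,410,275)
E
```

```text
time: 10.2
tool_pos: [0.5475, 0.094, 0.0779]
tool_rot: [3.101, -0.031, 1.423]
contact_force: [-3.0, 6.5, 4.8]
opening: 0.0451
time: 10.32
tool_pos: [0.5474, 0.093, 0.0776]
tool_rot: [3.101, -0.034, 1.423]
contact_force: [-3.3, 6.1, 5.3]
opening: 0.0451
time: 10.45
tool_pos: [0.5473, 0.0921, 0.0773]
tool_rot: [3.101, -0.036, 1.422]
contact_force: [-2.6, 7.1, 4.4]
opening: 0.0452
t 10.45 jig [-0.0079  0.0004  0.0773] yaw 1.422 F jig [6.7 3.6 4.4] open 0.0452
w10c scale 4.4 off 230 140
```

View pics/w10c.png

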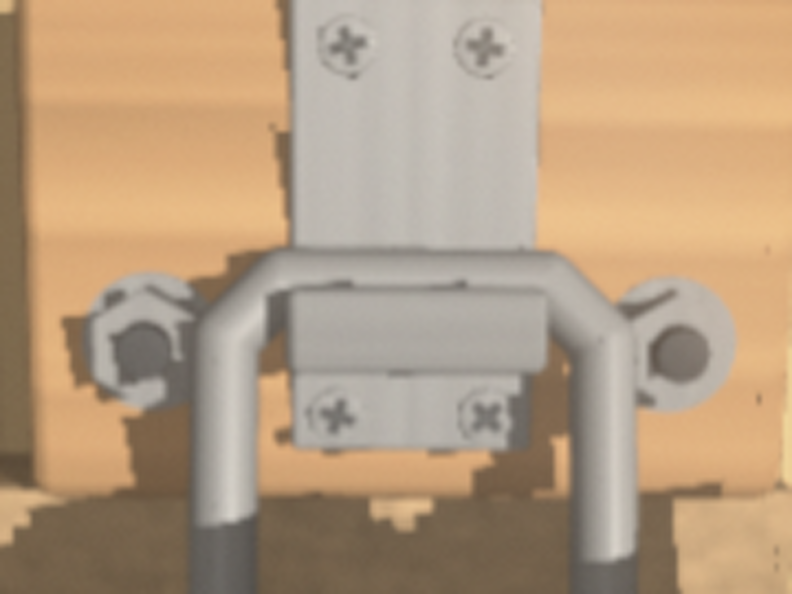

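Bar is going under the lip (outer half still visible at crop y≈255–290). Continue drawing until it stops.

```bash
python3 -m creep '[0.3,-0.0003,-0.0022,-0.0007,0]'; python3 -m creep '[0.3,-0.0003,-0.0022,-0.0007,0]';  python3 - <<'E'
from h import *
st()
c=read_camera("wrist"); crop(c,"w11c",230,140,410,275)
E
```

```text
time: 10.62
tool_pos: [0.5471, 0.0913, 0.077]
tool_rot: [3.1, -0.038, 1.422]
contact_force: [-3.2, 11.9, 8.2]
opening: 0.0453
time: 10.75
tool_pos: [0.5471, 0.0912, 0.077]
tool_rot: [3.099, -0.042, 1.421]
contact_force: [-3.8, 13.1, 7.1]
opening: 0.0456
t 10.75 jig [-0.0088  0.0004  0.077 ] yaw 1.421 F jig [12.4  5.7  7.1] open 0.0456
w11c scale 4.4 off 230 140
```

View pics/w11c.png

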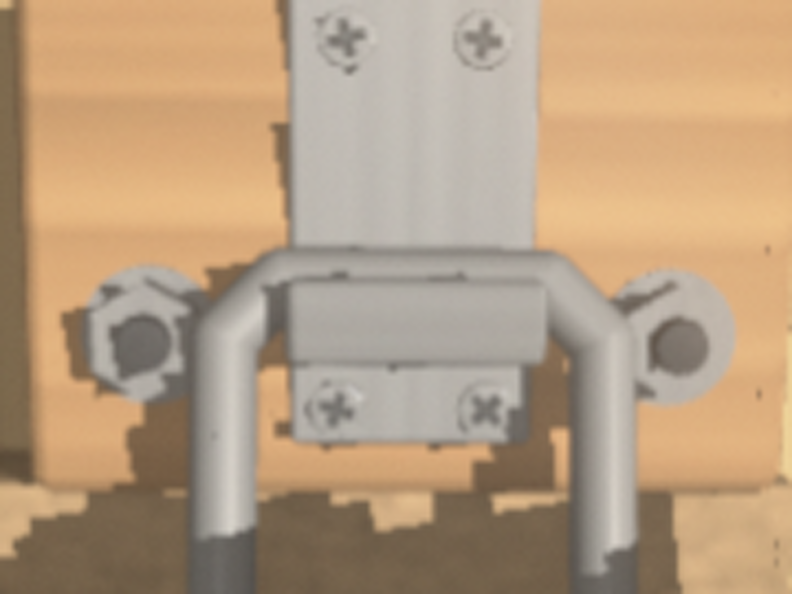

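```bash
python3 -m creep '[0.3,0,0,0,0, 0.3,0,0,0.0003,0, 0.42,0,0,0,0, 0.6,0,0,0,0, 0.7,0,0,0,0]';  python3 - <<'E'
from h import *
st()
c=read_camera("wrist"); crop(c,"w12c",230,140,410,275)
E
```

```text
time: 11.42
tool_pos: [0.5481, 0.091, 0.0772]
tool_rot: [3.097, -0.042, 1.421]
contact_force: [0.8, -0.0, 0.2]
opening: 0.0602
t 11.43 jig [-0.0088 -0.0007  0.0772] yaw 1.421 F jig [ 0.1 -0.8  0.2] open 0.0602
w12c scale 4.4 off 230 140
```

View pics/w12c.png

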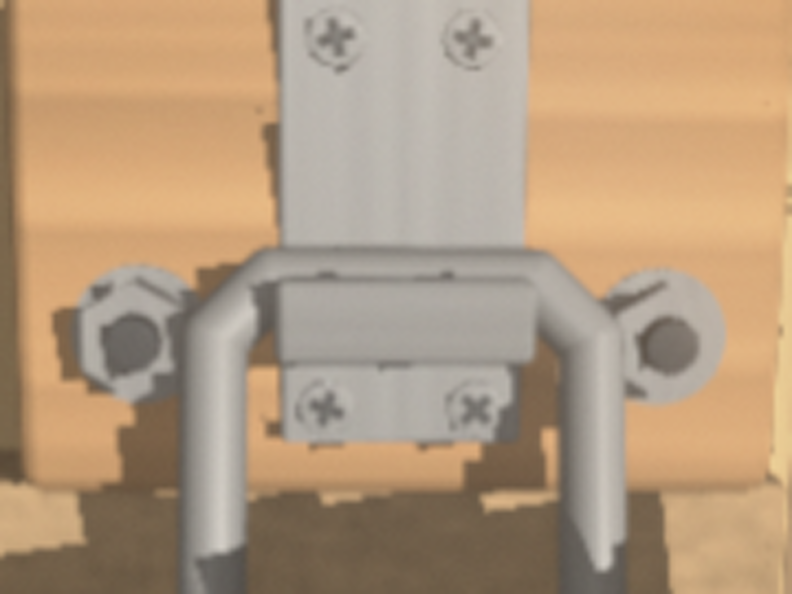

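```bash
python3 -m creep '[0.8,0,0,0.03,0, 0.8,0.003,0.02,0.05,0, 0.5,0.003,0.02,0.04,0, 0,0,0,0,0, 0,0,0,0,0]' 20;  python3 - <<'E'
from h import *
st()
c=read_camera("scene"); crop(c,"s13",230,190,340,272)
c=read_camera("top"); crop(c,"t13",210,180,340,275)
c=read_camera("wrist"); cv2.imwrite("pics/w13.png",c["image"][:,:,::-1])
E
```

```text
time: 12.1
tool_pos: [0.5543, 0.1308, 0.1995]
tool_rot: [3.097, -0.042, 1.42]
contact_force: [0.1, 0.1, 0.2]
opening: 0.048
t 12.1 jig [ 0.0315 -0.0007  0.1995] yaw 1.42 F jig [ 0.1 -0.1  0.2] open 0.048
s13 scale 7.2 off 230 190
t13 scale 6.1 off 210 180
```

View pics/s13.png

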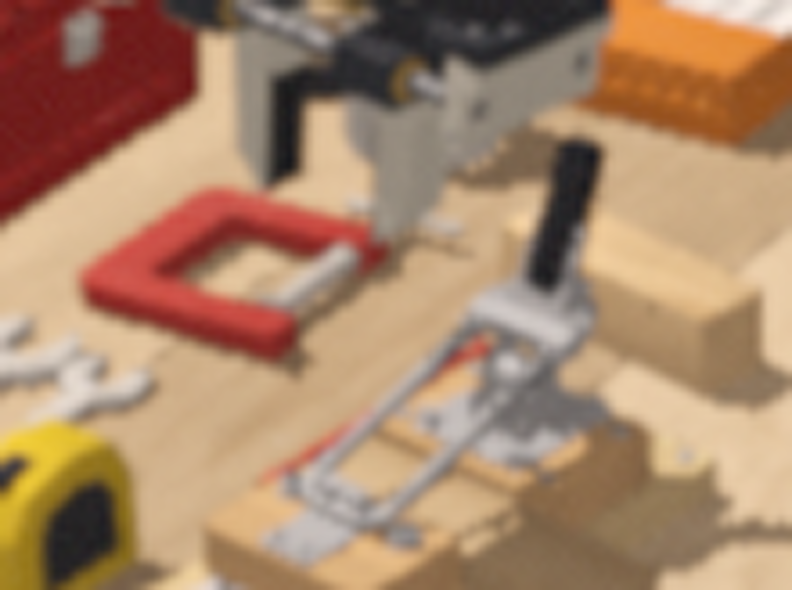

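View pics/t13.png

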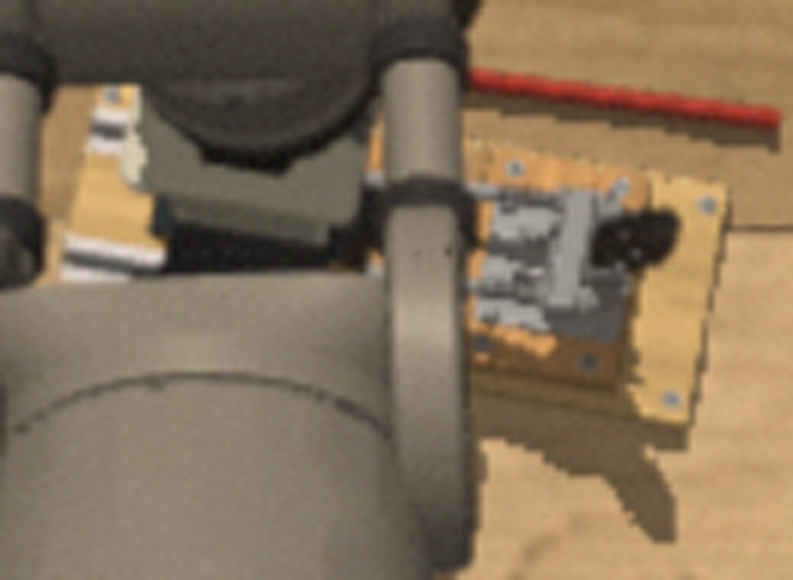

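View pics/w13.png

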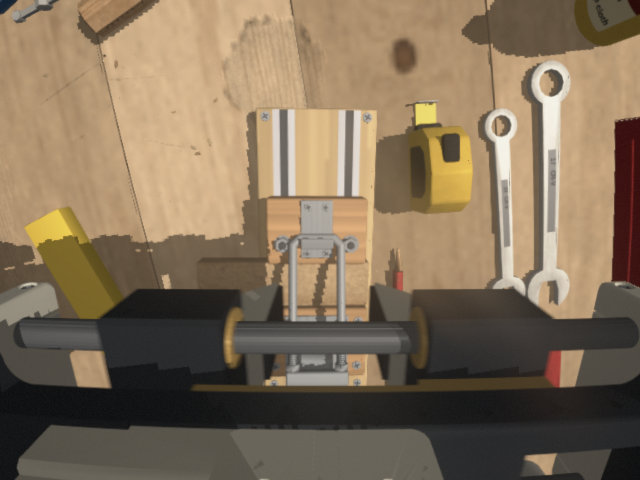

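```bash
python3 - <<'E'
from h import *
s=read_camera("scene")
q=np.array([(580,148),(552,283)])/7.2+[230,190]
H=tojig(onplane(s,q,O,RJ[:,1])); print("handle",H.round(4)); 
for h in H: print(math.atan2(h[2]-.062,-.065-h[0])-.14)
st()
print("t R corner->TCP path (jig mm)")
piv=np.array([-65,62])
for a in np.arange(1.15,0.1,-.1):
    P=piv+80*np.array([-np.cos(a),np.sin(a)])+6.25*np.array([np.sin(a),np.cos(a)]); T=P+[9.5,25]; print(round(a-.14,2),T.round(1))
tgt(-.03,0,.175)
E
```

```text
handle [[-0.1068 -0.      0.1429]
 [-0.0895  0.      0.0907]]
0.9540345285469981
0.7231076632743019
t 12.3 jig [ 0.0313 -0.0007  0.199 ] yaw 1.419 F jig [-0.4 -0.2  0.3] open 0.0322
t R corner->TCP path (jig mm)
1.01 [-82.5 162.6]
0.91 [-89.9 159.5]
0.81 [-97.  155.7]
0.71 [-103.6  151.2]
0.61 [-109.8  146.1]
0.51 [-115.4  140.4]
0.41 [-120.4  134.1]
0.31 [-124.8  127.4]
0.21 [-128.5  120.3]
0.11 [-131.5  112.8]
0.01 [-133.7  105.1]
shift to (-0.03, 0, 0.175) [-0.0099 -0.0605 -0.024 ]
```

```bash
python3 -m creep '[0,-0.0085,-0.055,-0.015,0, 0,-0.006,-0.035,-0.012,0, 0,0,0,-0.005,0, 0,0,0,0,0, 0,0,0,0,0]' 30; python3 -c "
from h import *
st();tgt(-.08,0,.162)"
```

```text
time: 12.92
tool_pos: [0.5386, 0.039, 0.1633]
tool_rot: [3.103, -0.042, 1.419]
contact_force: [-0.1, -0.3, -0.0]
opening: 0.0005
t 12.93 jig [-0.0616  0.0009  0.1633] yaw 1.419 F jig [-0.3  0.  -0. ] open 0.0005
shift to (-0.08, 0, 0.162) [-0.0019 -0.0183 -0.0013]
```

```bash
python3 -m creep '[0,-0.002,-0.016,-0.001,0, 0,-0.001,-0.008,-0.003,0, 0,-0.001,-0.008,-0.003,0]'; python3 -c "
from h import *
st()"; python3 -m creep '[0,-0.001,-0.007,-0.004,0, 0,-0.001,-0.007,-0.004,0]'; python3 -c "
from h import *
st()"
```

```text
time: 13.3
tool_pos: [0.5349, 0.0086, 0.1571]
tool_rot: [3.102, -0.046, 1.422]
contact_force: [-1.1, 8.0, 0.4]
opening: 0.0004
t 13.3 jig [-0.0923  0.      0.1571] yaw 1.422 F jig [7.8 2.3 0.4] open 0.0004
time: 13.55
tool_pos: [0.5327, -0.0039, 0.1492]
tool_rot: [3.101, -0.05, 1.421]
contact_force: [0.6, 7.0, 0.3]
opening: 0.0002
t 13.55 jig [-0.105   0.0002  0.1492] yaw 1.421 F jig [7.  0.5 0.3] open 0.0002
```

```bash
python3 - <<'E'
from h import *
c=read_camera("scene"); crop(c,"s14",230,190,340,272)
E
```

```text
s14 scale 7.2 off 230 190
```

View pics/s14.png

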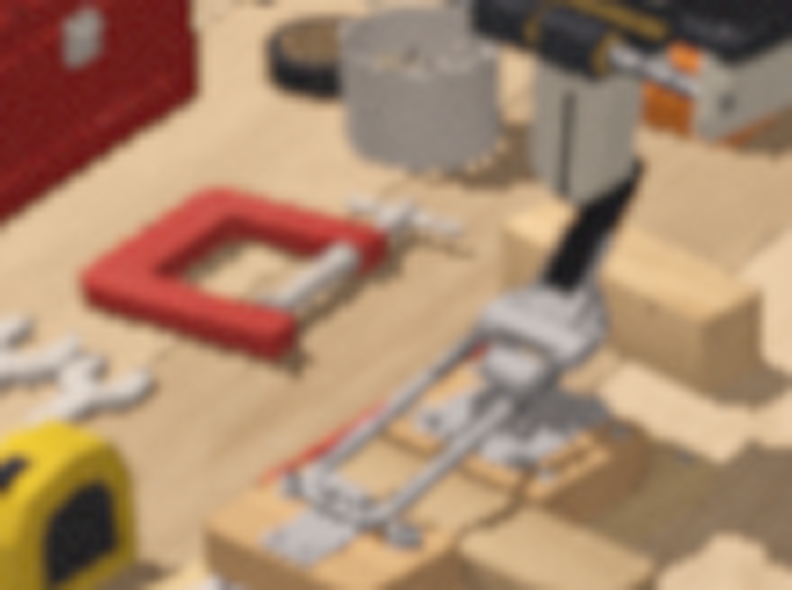

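Still hooked (bar at crop ≈(345,505)), the finger bears on the handle. Continue the throw.

```bash
python3 -m creep '[0,-0.001,-0.007,-0.006,0, 0,-0.001,-0.006,-0.006,0]'; python3 -c "
from h import *
st()"; python3 -m creep '[0,-0.001,-0.006,-0.007,0, 0,-0.001,-0.005,-0.007,0]'; python3 -c "
from h import *
st()"
```

```text
time: 13.85
tool_pos: [0.5307, -0.0165, 0.1371]
tool_rot: [3.101, -0.053, 1.421]
contact_force: [-0.1, 4.7, 1.8]
opening: 0.0004
t 13.85 jig [-0.1177  0.0003  0.1371] yaw 1.421 F jig [4.6 0.8 1.8] open 0.0004
time: 14.1
tool_pos: [0.5289, -0.028, 0.1228]
tool_rot: [3.1, -0.054, 1.421]
contact_force: [0.3, 1.6, 1.3]
opening: 0.0002
t 14.1 jig [-0.1294  0.0004  0.1228] yaw 1.421 F jig [ 1.6 -0.1  1.3] open 0.0002
```

```bash
python3 -m creep '[0,0,-0.003,-0.007,0, 0,0,-0.002,-0.007,0]'; python3 -c "
from h import *
st()
c=read_camera('scene'); crop(c,'s15',230,190,340,272)"
```

```text
time: 14.35
tool_pos: [0.5286, -0.0344, 0.1076]
tool_rot: [3.1, -0.053, 1.42]
contact_force: [0.0, -0.2, 0.3]
opening: 0.0003
t 14.35 jig [-0.1357 -0.0003  0.1076] yaw 1.42 F jig [-0.2 -0.1  0.3] open 0.0003
s15 scale 7.2 off 230 190
```

View pics/s15.png

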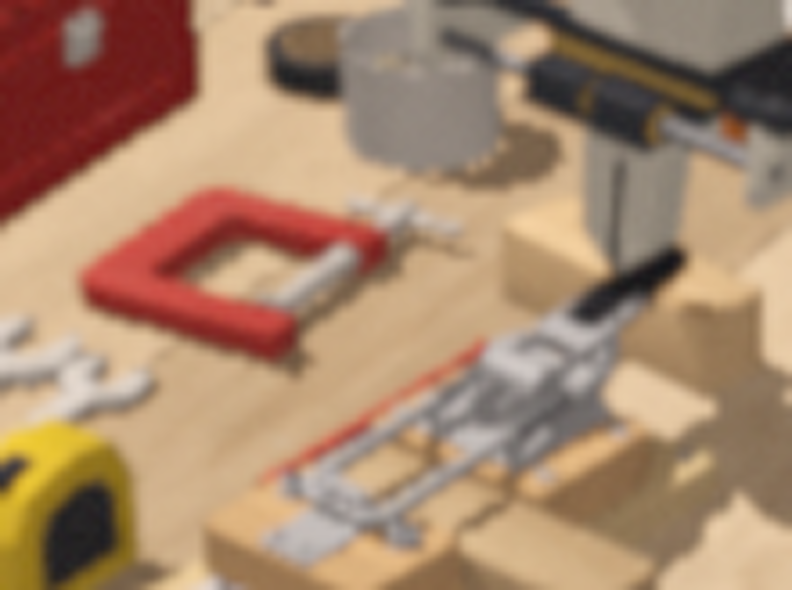

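```bash
python3 -m creep '[0,0,0,-0.003,0]';python3 -m creep '[0,0,0,-0.003,0]'; python3 -m creep '[0,0,0,-0.002,0]'; python3 -c "
from h import *
st()"
```

```text
time: 14.52
tool_pos: [0.5285, -0.0346, 0.1041]
tool_rot: [3.101, -0.053, 1.42]
contact_force: [-5.9, 2.2, 28.2]
opening: 0.0007
time: 14.65
tool_pos: [0.5288, -0.0347, 0.1037]
tool_rot: [3.099, -0.053, 1.421]
contact_force: [-14.3, 2.0, 40.8]
opening: 0.0003
time: 14.78
tool_pos: [0.5286, -0.0346, 0.1042]
tool_rot: [3.098, -0.052, 1.421]
contact_force: [-9.6, 0.4, 20.6]
opening: 0.0002
t 14.78 jig [-0.1359 -0.0003  0.1042] yaw 1.421 F jig [-1.1  9.6 20.6] open 0.0002
```

Hard stop is felt at z ≈ 0.104 (expected 0.105 at q=0). Lift clear and check.

```bash
python3 -m creep '[0,0,0,0.02,0, 0,0,0,0.05,0, 0,0.01,0.045,0.04,0, 0,0.01,0.055,0.02,0, 0,0.01,0.055,0,0, 0,0,0,0,0, 0,0,0,0,0]'; python3 - <<'E'
from h import *
st()
c=read_camera('scene'); crop(c,'s16',230,190,340,272)
c=read_camera('wrist'); cv2.imwrite("pics/w16.png",c["image"][:,:,::-1])
c=read_camera('top'); crop(c,'t16',190,160,390,310)
E
```

```text
time: 15.65
tool_pos: [0.5591, 0.1242, 0.2398]
tool_rot: [3.094, -0.052, 1.42]
contact_force: [0.2, -0.2, -0.4]
opening: 0.0004
t 15.65 jig [ 0.0257 -0.0065  0.2398] yaw 1.42 F jig [-0.2 -0.2 -0.4] open 0.0004
s16 scale 7.2 off 230 190
t16 scale 4.0 off 190 160
```

View pics/s16.png

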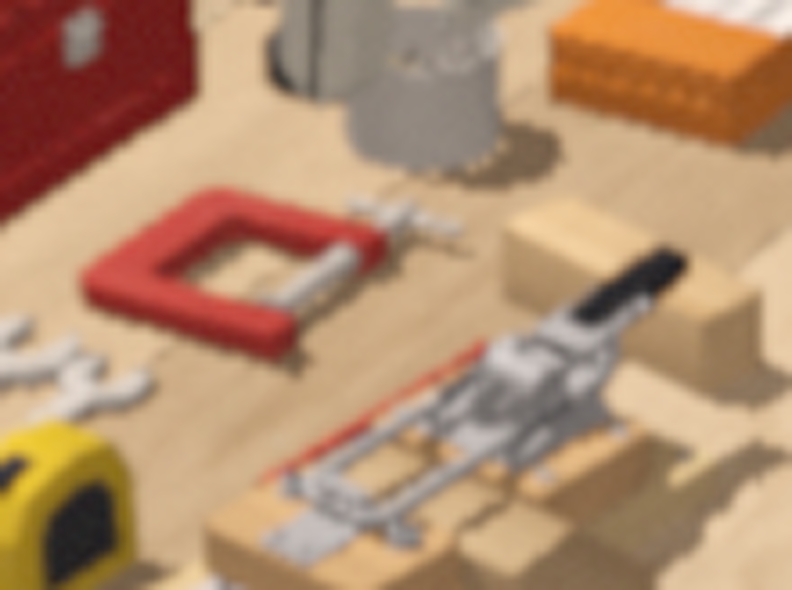

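View pics/w16.png

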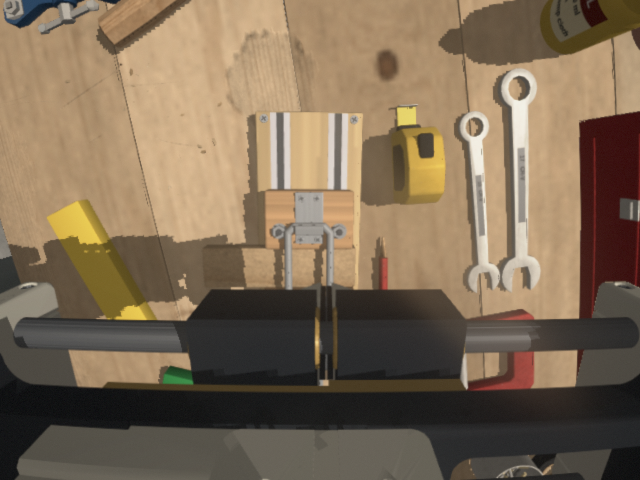

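View pics/t16.png

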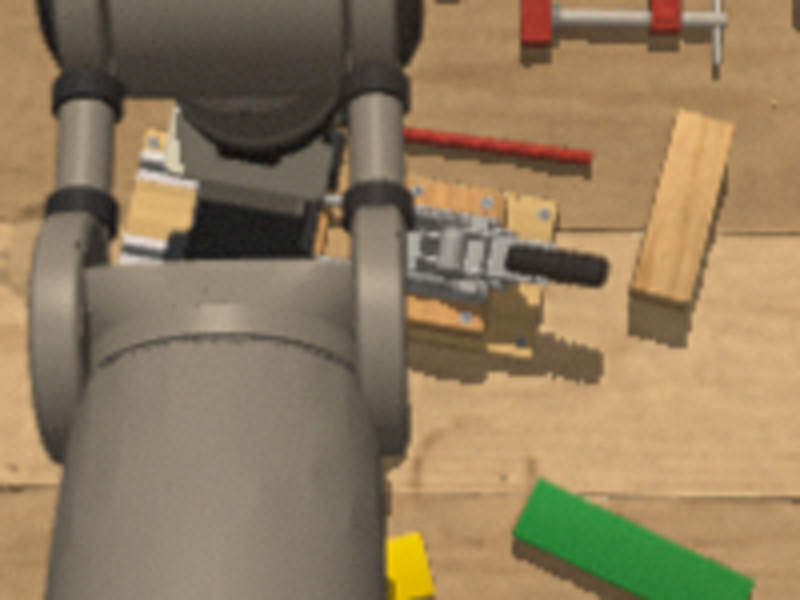

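```bash
python3 - <<'E'
from h import *
s=read_camera('scene')
H=tojig(onplane(s,np.array([(676,262),(585,308)])/7.2+[230,190],O,RJ[:,1])); print(H.round(4))
print("slope-q",math.atan2(H[0,2]-H[1,2],H[1,0]-H[0,0])-.14)
c=read_camera('wrist'); crop(c,"w17c",195,180,375,300)
E
```

```text
[[-0.1674 -0.      0.0674]
 [-0.1097  0.      0.0709]]
slope-q -0.20048424702116824
w17c scale 4.4 off 195 180
```

View pics/w17c.png

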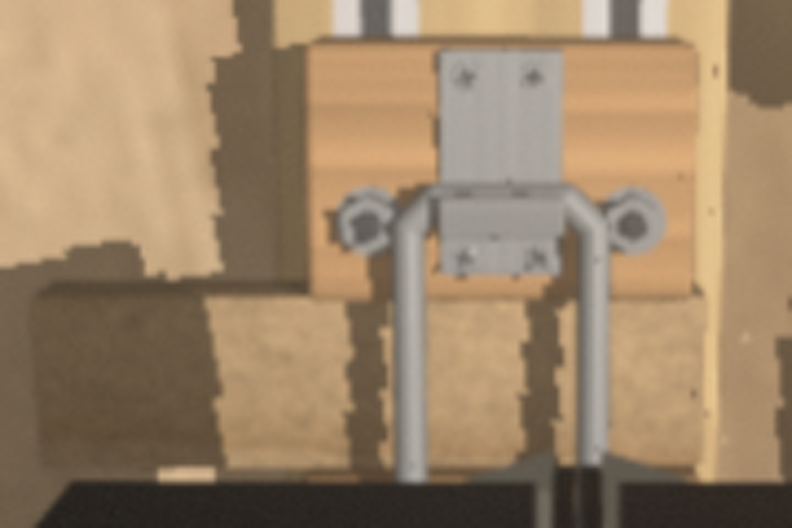

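```bash
python3 -c "
from cell import workorder
print(workorder.hand_in())"
```

```text
the job is handed in; nothing more can be done
None
```

The offcut is clamped and the job is handed in; no verdict came back. The robot's clock read about 16 s.

- **Jaw:** I pushed it with shut fingers at about 3 N until it stopped. The push peaked at 15.5 N, and the camera then put its back face at jig x 71 mm, as expected when snug.
- **Loop:** I pinched the rods, lowered the bar outside the lip and drew it home. It stopped dead at about 12 N in the drawing direction, and pictures showed the bar under the lip before and after the throw.
- **Lever:** I threw it in an arc with at most about 8 N. The force fell to zero near flat, which I took as the snap.

**Final checks:**
- **Lever flat:** a press met a hard stop at tool z 0.104 m, against 0.105 m expected for flat.
- **Offcut:** it looks square between jaw and fence. I judged that by eye and did not measure the clamping force.
- **Bystanders:** the spare offcut, tape and pencil look unmoved. I did not measure them, and did not check the mug, square and hammer.
- **Robot:** it stands clear and touches nothing.

**Highs and a disagreement:**
- **Lever from the scene camera:** its slope read about -0.2 rad, beyond flat, which cannot be right. The handle is only a few pixels thick there, so I relied on the felt stop and the pictures.
- **Bar meeting the plate:** the wrist read 18.7 N along z, about 20 N in all, with the loop held. By the lever arm that is about 12 N at the keeper, under the 18 N limit. This is worked out, not measured.
- **Confirming press on the lever:** it briefly reached 40.8 N along z, about 43 N in all, harder than I meant. It was made with the fingertips.

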